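# Tip the circuit board over the bench hook's edge

### The job

The circuit board lies with its parts down and its plain grey back up on the bench in front of the low plywood bench hook. Without gripping it or lifting it clear, push it with the fingertips against the near edge of the bench hook until it stops there, tip it up on that edge and over it, so that it flips onto the bench hook with its parts side up, then push it on until all of it lies flat on the plywood. Leave the union, the tape and the screwdriver where they are.

Things in the scene. Friction and masses are not known exactly. Their poses are not given: they have to be found in the camera images.
- bench_hook: Fixed plywood work board (bench hook), 180 (x) x 300 (y) x 16 mm thick; origin at the centre of its underside, z up, own +x away from the robot. Its near edge, a vertical face 16 mm high, is at own x = -90 mm and runs along y. A fence 18 mm deep at the far edge (own x 72 to 90 mm) rises 16 mm above the board; the free flat top is own x -90 to +72 mm.
- edge_mid (a point): Middle of the bench hook's near upper edge (own x = -90 mm, y = 0, 16 mm above the bench); axes as the bench hook's. The circuit board, lying flat, strikes the face 5 mm below this edge. Pressed against it with about 10 N by a fingertip that then moves up and on, its near side is carried up by friction (finger on plate roughly 1), while its far side hinges in the corner and sinks to the bench.
- module: Circuit board: loose, rigid, 90 g: a flat plate 80 (own x) x 100 (own y) x 4 mm with a plain grey back and a green parts side. The parts stand up to 7 mm off it (11 mm overall), the tallest two black strips, own x 19 to 29 mm either side; a 10 mm margin all round is bare. Parts down, the plate's edge is 7 to 11 mm above the bench. Origin at the middle of the strips' tops.
- module_center (a point): Centre of the board, half-way through its 11 mm. Its z axis points out of the plain back: up at the start (parts side down), down at the end. It starts in front of the bench hook, a gap of 8 to 50 mm between its nearest corner and the near edge, own x away from the robot, the 100 mm sides within about 0.3 rad of parallel to that edge.
- module_corner0 (a point): Corner of the circuit board at own x = -40 mm, own y = -50 mm, half-way through the plate (9 mm above the plane of the strips).
- module_corner1 (a point): Corner of the circuit board at own x = -40 mm, own y = +50 mm, half-way through the plate (9 mm above the plane of the strips).
- module_corner2 (a point): Corner of the circuit board at own x = +40 mm, own y = +50 mm, half-way through the plate (9 mm above the plane of the strips).
- module_corner3 (a point): Corner of the circuit board at own x = +40 mm, own y = -50 mm, half-way through the plate (9 mm above the plane of the strips).
- union: Bystander: brass pipe union, 29 x 33 mm, standing 50 mm tall on the bench right of the bench hook; origin at the centre of its underside.
- tape: Bystander: roll of black tape lying on the bench to the left of the work, 68 mm across, 18 mm high; origin at the centre of its underside.
- screwdriver: Bystander: screwdriver with yellow handle, 172 mm long, 24 mm thick, lying on the bench left of the plywood board; origin at its middle, on its underside.
Things that resemble listed ones, but are neither listed nor needed, are in the scene too. Of the things that look like the module, the largest one is meant.

How it is judged:
On the way, in this order (a step that is already met when the one before it is completed fails the run):
1. the circuit board, still flat on the bench, has been pushed up against the bench hook's near edge (angle between module's own z axis and vertical below 0.25 rad and x of module_center in the frame of bench_hook above -0.138 m and z of module_center in the frame of bench_hook below 0.02 m), for 0.05 s.
2. the circuit board stands tipped up on the bench hook's near edge (angle between module's own z axis and vertical between 1.1 and 2.2 rad and x of module_center in the frame of bench_hook between -0.14 and -0.03 m), for 0.03 s.
At the end, for the whole second after the job is handed in: The circuit board rests parts side up, flat (within 0.09 rad) on the bench hook, all four corners over the free top of the bench hook (1 mm tolerance at the near edge and ends), in front of the fence, at rest (x of module_corner0 in the frame of bench_hook between -0.091 and 0.0745 m and y of module_corner0 in the frame of bench_hook between -0.151 and 0.151 m and x of module_corner1 in the frame of bench_hook between -0.091 and 0.0745 m and y of module_corner1 in the frame of bench_hook between -0.151 and 0.151 m and x of module_corner2 in the frame of bench_hook between -0.091 and 0.0745 m and y of module_corner2 in the frame of bench_hook between -0.151 and 0.151 m and x of module_corner3 in the frame of bench_hook between -0.091 and 0.0745 m and y of module_corner3 in the frame of bench_hook between -0.151 and 0.151 m and angle between module's own z axis and vertical above 3.05159 rad and height (world z) of module_center between 0.018 and 0.025 m and linear speed of module below 0.02 m/s); the robot touches nothing.
It fails at once if the circuit board was lifted clear (its centre rose more than 70 mm above the bench) (height (world z) of module_center above 0.07 m).
It fails at once if the circuit board was lifted flat off the bench instead of being tipped on the edge (angle between module's own z axis and vertical below 0.3 rad and height (world z) of module_center above 0.03 m).
It fails at once if the circuit board was tipped up away from the bench hook's near edge (angle between module's own z axis and vertical between 0.5 and 2.6 rad and (x of module_center in the frame of bench_hook below -0.15 m or x of module_center in the frame of bench_hook above 0 m)).
It fails at once if the union, the tape or the screwdriver was moved more than 15 mm (distance of any of union, tape, screwdriver from where it was at the start of the episode above 0.015 m).
It also fails if it takes over 53 s, if anything falls off the work surface, if the arm or the gripper's body presses on something with over 40 N, if the wrist force passes 120 N, or if a joint passes its speed limit or range.

### The arm

A 6-joint arm with a two-finger parallel gripper is mounted at the origin on the work surface; the furniture and walls round the work are solid. World frame = base frame: x ahead of the robot, y to its left, z up, the work surface at z = 0. Lengths are in m, angles in rad, forces in N, time in s.
With the tool pointing down it reaches from about 0.15 to 0.775 m from the base axis. Payload 6.1 kg.
Tool frame: the origin (TCP) lies midway between the tips of the shut fingers; the grasp point (between the pads) lies 19 mm behind it; z points along the fingers, y is the line along which they close (so a half turn about z gives the same grasp; the last joint's range is limited). The gripper opens to 85 mm and grips with 20 to 120 N. Pads are 22 mm wide; open, the fingers measure 114 mm over their backs; the gripper's body (76 mm by 85 mm) begins 54 mm behind the grasp point. The pads swing forward as they close: fully open they stand 13 mm farther back than shut.
Start: joints at [1.11, 0.126, -0.04, 1.405, 0, 1.571], TCP at [0.233, 0.47, 0.231] pointing down, gripper open.
Joint ranges: [-2.72, 2.72], [-0.95, 1.95], [-1.27, 1.35], [-1.78, 2.02], [-1.46, 1.47], [-3.14, 3.14]. Speed limits (rad/s): [2.39, 2.39, 3.01, 3.14, 3.14, 3.14].

### API

Orientations are given as a unit quaternion [w, x, y, z].
In Python, from workcell import * gives the robot as it stands. The module is installed in compiled form; this text tells all that it offers.
- The arm moves only by the tool step_arm, never from a script. Its argument "motion" is a list of rows, each a list of 5 numbers: the shift along the tool's x, y, z in cm, then the turn about the tool's z in rad, then the opening, from -1 (shut) to 1 (fully open). In form: [[tx, ty, tz, roll, claw], ...]. A call has 1 to 12 rows; each row is the pose to reach, as a shift and turn from the pose commanded when the call began, along the tool's axes at that moment; what a row does not reach only later rows make up. A row lasts 1/10 s, in which the tool goes at most 50 mm and 8.59 degrees, less where a joint would pass 70% of its speed; a pose out of reach is approached as far as the arm can. A call with a gripper value outside its range is refused whole. The fingers move at their own pace and stop on an object; "newtons" is the grip in N (left out, the last holds). Time passes only in rows, so rows that repeat a pose let the fingers close. It gives the time, the measured TCP pose, the force, the opening and the grip force at its end, in the units of the state.
- get_obs(): the state, without advancing time (a new reading comes with each control period).
- get_image(name): name is "side" or "top" or "wrist"; returns a dict with "img" (480x640x3 uint8, red, green, blue), "mtx" (3x3 intrinsics, pixels), "k1" (the pictures are not rectified: a ray, as slopes to the right and down, at radius r is drawn at 1 + k1 r^2 times it, then the intrinsics apply), "extrinsics" (4x4, takes a point from camera to world coordinates). Camera axes: x right, y down, z forward; pixel columns grow to the right and rows downward; lengths in m; the calibration is good to about 2 mm. A picture is of the moment at which its call begins. There is no depth.
- hand_in(): hands the job in; it is judged then, once.
The state is a dict: "clock": time; "joint_pos": joint angles; "qvel": joint speeds; "joint_efforts": joint torques, N m; "position": TCP position; "tcp_rot": TCP orientation; "contact_force": force on the tool from outside, world axes, zero at the start; "torque": the same for the moment, N m; "gripper_width": opening from 0.0 (shut) to 1.0 (fully open); "grip_force": force on a finger pad.
Only numpy, scipy, OpenCV 4.12 (cv2) and the standard library are available. Lean on these libraries where they do the work, as an engineer would, in place of code of your own. Each camera call takes 0.05 s, during which the arm holds its last target. There are 200 camera calls.

## Working session

There is one attempt and no reset: what is moved stays moved. The work goes in short steps, Python scripts to look and compute and a tool call to move; the robot and the scene stay as the last step left them, time stands still between calls to the robot, and variables do not carry over. Pictures are saved under pics/ and viewed, at most 10 in all, crops included, and the job is handed in when it is done.

Besides the shell and the picture viewer there is one more tool, called after "Request:" by a JSON object that holds its "fn" and its "kwargs", one argument or row to a line. step_arm: Moves the arm, as the interface text tells. Its arguments: {"type":"object","properties":{"motion":{"type":"array","items":{"type":"array","items":{"type":"number"}}},"newtons":{"type":"number"}},"required":["motion"]}

```bash
mkdir -p pics; cat > h.py <<'E'
from workcell import *
import numpy as np, cv2
def ray(d,u,v):
    K=d["mtx"];K=np.array(K);T=np.array(d["extrinsics"])
    p=np.array([(u-K[0,2])/K[0,0],(v-K[1,2])/K[1,1]]);q=p.copy()
    for _ in range(20): q=p/(1+d["k1"]*(q@q))
    return T[:3,3],T[:3,:3]@np.array([q[0],q[1],1])
def onz(d,u,v,z):
    o,r=ray(d,u,v);return o+r*(z-o[2])/r[2]
def snap(n,f):
    d=get_image(n);cv2.imwrite("pics/"+f,d["img"][:,:,::-1]);np.save("pics/"+f+".npy",d,allow_pickle=True);return d
def load(f): return np.load("pics/"+f+".npy",allow_pickle=True).item()
E
python3 - <<'E'
from h import *
for n in["top","side"]:
    d=snap(n,n+"0.png");print(n,np.round(d["extrinsics"],3).tolist(),np.array(d["mtx"]).tolist(),d["k1"])
print(get_obs())
E
```

```text
top [[-0.0, -0.993, 0.12, 0.4], [-1.0, 0.002, 0.013, 0.015], [-0.013, -0.12, -0.993, 1.271], [0.0, 0.0, 0.0, 1.0]] [[545.3512568884389, 0.0, 316.24361370543824], [0.0, 545.3512568884389, 239.01076978580085], [0.0, 0.0, 1.0]] -0.12926595865492477
side [[0.949, -0.186, 0.256, 0.226], [-0.316, -0.584, 0.747, -0.921], [0.01, -0.79, -0.613, 0.827], [0.0, 0.0, 0.0, 1.0]] [[612.0885713191757, 0.0, 314.8719457874475], [0.0, 612.0885713191757, 244.65792735407223], [0.0, 0.0, 1.0]] 0.02339597280713924
{'clock': 0.1, 'joint_pos': array([ 1.10999387e+00,  1.26338405e-01, -4.05059469e-02,  1.40540287e+00,
        2.22443713e-05,  1.57081342e+00]), 'qvel': array([-0.00105615,  0.00099314,  0.00349358, -0.00105144,  0.00079782,
       -0.00081136]), 'joint_efforts': array([ 4.16488842e-05, -4.36900485e+01,  3.53607237e+01,  1.36245112e-02,
        7.09385915e-06,  7.54515554e-06]), 'position': array([0.23328057, 0.46991352, 0.23059701]), 'tcp_rot': array([-1.76491251e-04,  2.28376434e-01,  9.73572636e-01, -7.03738447e-04]), 'contact_force': array([ 0.27821054, -0.03202822,  0.23854732]), 'torque': array([-0.00984238,  0.02754677, -0.00839887]), 'grip_force': 0.0, 'gripper_width': 1.001088747097908}
```

View pics/top0.png

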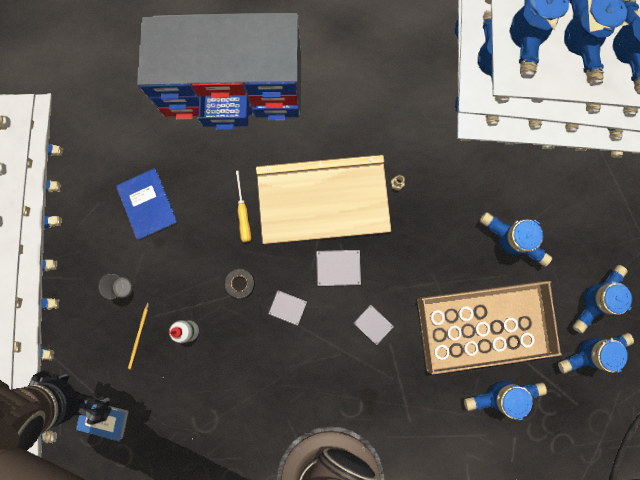

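View pics/side0.png

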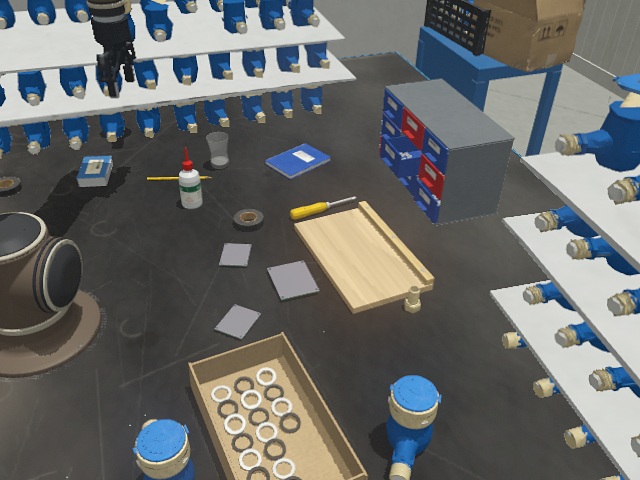

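Three grey plates show in the top view: (339,268), (288,307) and (374,324). The one at (339,268) is the largest and sits nearest the plywood's near edge, from (263,243) to (391,232). I'll measure all three and check my choice in a close crop.

```bash
python3 - <<'E'
from h import *
d=load("top0.png");im=d["img"]
hsv=cv2.cvtColor(im,cv2.COLOR_RGB2HSV)
m=((hsv[...,2]>115)&(hsv[...,1]<60)).astype(np.uint8);m[:245]=0;m[345:]=0;m[:,:262]=0;m[:,400:]=0
for c in cv2.findContours(m,0,2)[0]:
    if cv2.contourArea(c)<300: continue
    r=cv2.boxPoints(cv2.minAreaRect(c))
    w=np.array([onz(d,*p,0.011)[:2] for p in r]);print("plate",r.round(1).tolist(),w.round(4).tolist(),"centre",w.mean(0).round(4),"sides",np.linalg.norm(w-np.roll(w,-1,0),axis=1).round(4))
w=((hsv[...,0]>10)&(hsv[...,0]<28)&(hsv[...,1]>50)&(hsv[...,2]>140)).astype(np.uint8);w[:150]=0;w[250:]=0;w[:,:252]=0;w[:,393:]=0
w=cv2.morphologyEx(w,cv2.MORPH_OPEN,np.ones((5,5)))
c=max(cv2.findContours(w,0,2)[0],key=cv2.contourArea)
p=cv2.approxPolyDP(c,6,True)[:,0];print("hook",[(q.tolist(),onz(d,*map(float,q),0.016)[:2].round(4).tolist()) for q in p])
# near edge: lowest wood pixel per column
xs=np.arange(270,386,4);pts=np.array([onz(d,x,np.nonzero(w[:,x])[0].max()+.5,0.016)[:2] for x in xs])
a,b=np.polyfit(pts[:,1],pts[:,0],1);print("near edge top x=",a,"*y+",b,"resid",np.std(pts[:,0]-a*pts[:,1]-b))
cv2.imwrite("pics/crop.png",cv2.resize(im[140:350,230:410,::-1],None,fx=2.8,fy=2.8,interpolation=cv2.INTER_CUBIC))
E
```

```text
plate [[353.0, 322.0], [371.0, 304.0], [394.0, 327.0], [376.0, 345.0]] [[0.3605, -0.0528], [0.4015, -0.0944], [0.3487, -0.1468], [0.308, -0.1051]] centre [ 0.3547 -0.0997] sides [0.0584 0.0744 0.0583 0.0741]
plate [[267.79998779296875, 313.5], [277.3999938964844, 289.6000061035156], [306.70001220703125, 301.29998779296875], [297.1000061035156, 325.20001220703125]] [[0.3799, 0.1429], [0.4349, 0.1211], [0.408, 0.0534], [0.3532, 0.0753]] centre [0.394  0.0982] sides [0.0592 0.0728 0.059  0.0726]
plate [[315.8999938964844, 250.8000030517578], [359.20001220703125, 249.3000030517578], [360.3999938964844, 284.1000061035156], [317.1000061035156, 285.5]] [[0.5247, 0.0323], [0.528, -0.0684], [0.4474, -0.0704], [0.4441, 0.0295]] centre [ 0.4861 -0.0192] sides [0.1007 0.0806 0.1    0.0806]
hook [([383, 164], [0.7298, -0.1266]), ([341, 167], [0.7226, -0.0272]), ([368, 163], [0.7323, -0.0911]), ([352, 157], [0.7469, -0.0534]), ([322, 160], [0.7398, 0.0176]), ([322, 167], [0.7228, 0.0176]), ([341, 167], [0.7226, -0.0272]), ([288, 172], [0.711, 0.0979]), ([317, 168], [0.7204, 0.0294]), ([317, 161], [0.7374, 0.0294]), ([271, 165], [0.7282, 0.1383]), ([271, 172], [0.7112, 0.1381]), ([288, 172], [0.711, 0.0979]), ([258, 175], [0.7042, 0.1688]), ([263, 242], [0.5449, 0.1549]), ([390, 231], [0.57, -0.1401])]
near edge top x= -0.09174004767763794 *y+ 0.5560390128401722 resid 0.0006603453080465803
```

View pics/crop.png

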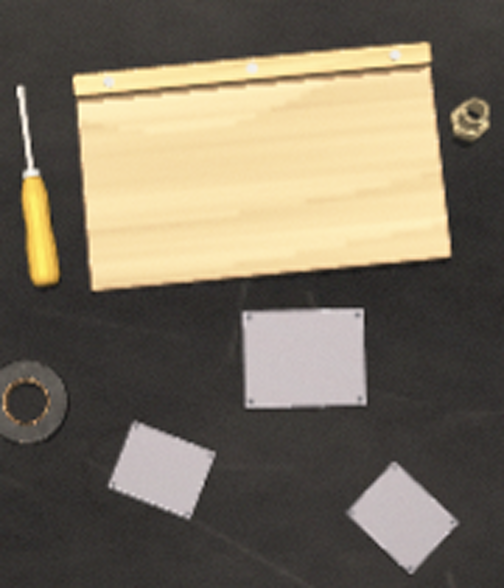

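The crop confirms it: the plate at crop (305,358), 100 x 81 mm, with its far side about 30 mm short of the plywood. The other two are only 59 x 74 mm. I'll go above the near side of the plate with the fingers half open and the tool turned to match the hook's yaw of 0.092 rad.

Request:
{"fn": "step_arm", "kwargs": {
  "motion": [
    [-38,-36.5,0,-0.553,0],
    [-38,-36.5,0,-0.553,0],
    [-38,-36.5,0,-0.553,0],
    [-38,-36.5,0,-0.553,0],
    [-38,-36.5,0,-0.553,0],
    [-38,-36.5,0,-0.553,0],
    [-38,-36.5,0,-0.553,0],
    [-38,-36.5,0,-0.553,0],
    [-38,-36.5,0,-0.553,0],
    [-38,-36.5,0,-0.553,0],
    [-38,-36.5,0,-0.553,0],
    [-38,-36.5,0,-0.553,0]
  ]
}}

```text
clock: 1.3
position: [0.4123, -0.0293, 0.2307]
tcp_rot: [-0.0, -0.043, 0.999, -0.0]
contact_force: [-0.0, 1.2, -1.1]
gripper_width: 0.498
grip_force: 0.0
```

Request:
{"fn": "step_arm", "kwargs": {
  "motion": [
    [0,0.2,5,0,0],
    [0,0.2,10,0,0],
    [0,0.2,15,0,0],
    [0,0.2,19,0,0],
    [0,0.2,21,0,0],
    [0,0.2,22,0,0],
    [0,0.2,22,0,0]
  ]
}}

```text
clock: 2.0
position: [0.4103, -0.0232, 0.0104]
tcp_rot: [-0.001, -0.046, 0.999, 0.0]
contact_force: [1.0, -1.0, 0.3]
gripper_width: 0.498
grip_force: 0.0
```

```bash
python3 - <<'E'
from h import *
d=snap("side","side1.png");o=get_obs();print(o["position"],o["contact_force"])
x=d["img"][190:350,180:370,::-1];cv2.imwrite("pics/s1c.png",cv2.resize(x,None,fx=3.5,fy=3.5,interpolation=cv2.INTER_CUBIC))
E
```

```text
[ 0.41132377 -0.02333984  0.01154945] [ 0.26136539 -0.44976234  0.32122742]
```

View pics/s1c.png

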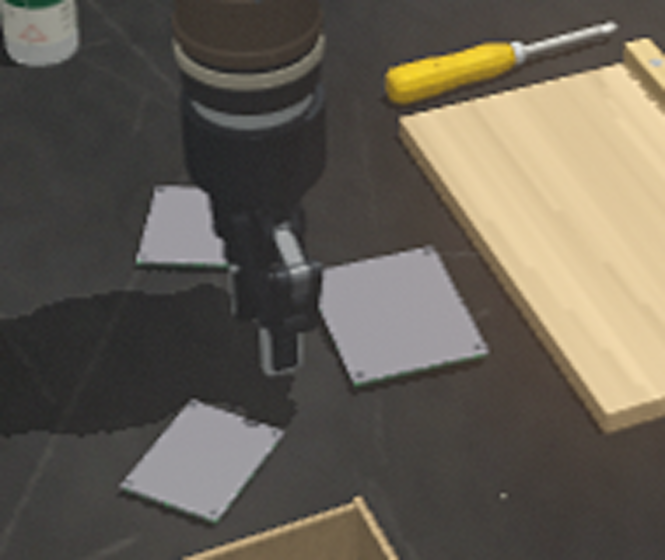

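The fingertips hang short of the plate's near side (near finger tip at about crop (282,365), plate edge at about (340,330)) with clear bench around them. Next I feel for the bench.

Request:
{"fn": "step_arm", "kwargs": {
  "motion": [
    [0,0,0.3,0,0],
    [0,0,0.6,0,0],
    [0,0,0.6,0,0]
  ]
}}

```text
clock: 2.35
position: [0.4118, -0.0237, 0.0057]
tcp_rot: [0.001, -0.046, 0.999, -0.0]
contact_force: [-0.9, -0.0, -0.0]
gripper_width: 0.501
grip_force: 0.0
```

Request:
{"fn": "step_arm", "kwargs": {
  "motion": [
    [0,0,0.3,0,0],
    [0,0,0.3,0,0]
  ]
}}

```text
clock: 2.55
position: [0.4112, -0.0237, 0.0022]
tcp_rot: [-0.0, -0.046, 0.999, -0.0]
contact_force: [0.6, -0.7, -0.5]
gripper_width: 0.501
grip_force: 0.0
```

Request:
{"fn": "step_arm", "kwargs": {
  "motion": [
    [0,0,0.2,0,0],
    [0,0,0.2,0,0]
  ]
}}

```text
clock: 2.75
position: [0.4112, -0.0237, 0.0001]
tcp_rot: [-0.0, -0.046, 0.999, 0.0]
contact_force: [-0.4, -0.8, -0.2]
gripper_width: 0.502
grip_force: 0.0
```

Request:
{"fn": "step_arm", "kwargs": {
  "motion": [
    [0,0,0.2,0,0],
    [0,0,0.2,0,0]
  ]
}}

```text
clock: 2.95
position: [0.4114, -0.0237, -0.0018]
tcp_rot: [0.0, -0.046, 0.999, -0.0]
contact_force: [1.4, -0.7, -0.0]
gripper_width: 0.501
grip_force: 0.0
```

Request:
{"fn": "step_arm", "kwargs": {
  "motion": [
    [0,0,0.2,0,0],
    [0,0,0.2,0,0]
  ]
}}

```text
clock: 3.15
position: [0.4115, -0.0237, -0.0019]
tcp_rot: [0.0, -0.046, 0.999, -0.0]
contact_force: [-6.8, 0.9, 21.7]
gripper_width: 0.5
grip_force: 10.9
```

Bench felt at TCP z = -0.002, and the stiffness is about 12 N/mm. I'll raise the tips to 3 mm and push along tool -x.

Request:
{"fn": "step_arm", "kwargs": {
  "motion": [
    [0,0,-0.5,0,0],
    [-1,0,-0.5,0,0],
    [-2,0,-0.5,0,0],
    [-2.5,0,-0.5,0,0],
    [-3,0,-0.5,0,0],
    [-3.5,0,-0.5,0,0],
    [-4,0,-0.5,0,0],
    [-4.5,0,-0.5,0,0],
    [-4.8,0,-0.5,0,0],
    [-4.8,0,-0.5,0,0]
  ]
}}

```text
clock: 4.15
position: [0.4596, -0.0192, 0.0013]
tcp_rot: [0.0, -0.046, 0.999, -0.0]
contact_force: [0.0, -0.2, 0.5]
gripper_width: 0.499
grip_force: 0.0
```

Request:
{"fn": "step_arm", "kwargs": {
  "motion": [
    [-0.2,0,0,0,0],
    [-0.4,0,0,0,0],
    [-0.4,0,0,0,0]
  ]
}}

```text
clock: 4.45
position: [0.4634, -0.0189, 0.0014]
tcp_rot: [0.0, -0.046, 0.999, 0.0]
contact_force: [-0.3, -0.4, -0.1]
gripper_width: 0.501
grip_force: 0.0
```

```bash
cat > plate.py <<'E'
from h import *
import sys
d=snap("top",sys.argv[1]+".png");im=d["img"];hsv=cv2.cvtColor(im,cv2.COLOR_RGB2HSV)
o=get_obs();print(o["clock"],o["position"].round(4),o["contact_force"].round(1))
x=d["img"][140:350,230:410,::-1];cv2.imwrite("pics/%sc.png"%sys.argv[1],cv2.resize(x,None,fx=2.8,fy=2.8,interpolation=cv2.INTER_CUBIC))
m=((hsv[...,2]>115)&(hsv[...,1]<60)).astype(np.uint8);m[:228]=0;m[275:]=0;m[:,:262]=0;m[:,400:]=0
cs=[c for c in cv2.findContours(m,0,2)[0] if cv2.contourArea(c)>60]
for c in cs:
    r=cv2.boxPoints(cv2.minAreaRect(c));w=np.array([onz(d,*p,0.011)[:2] for p in r])-[0.556,0]
    yaw=.0915;R=np.array([[np.cos(yaw),np.sin(yaw)],[-np.sin(yaw),np.cos(yaw)]])
    print("corners, hook axes from near edge",(w@R.T).round(4).tolist())
E
python3 plate.py top1
```

```text
4.5 [ 0.4633 -0.0189  0.0014] [-0.5  0.8  0.3]
corners, hook axes from near edge [[-0.0618, 0.0062], [-0.0426, 0.003], [-0.0559, -0.0778], [-0.075, -0.0745]]
```

View pics/top1c.png

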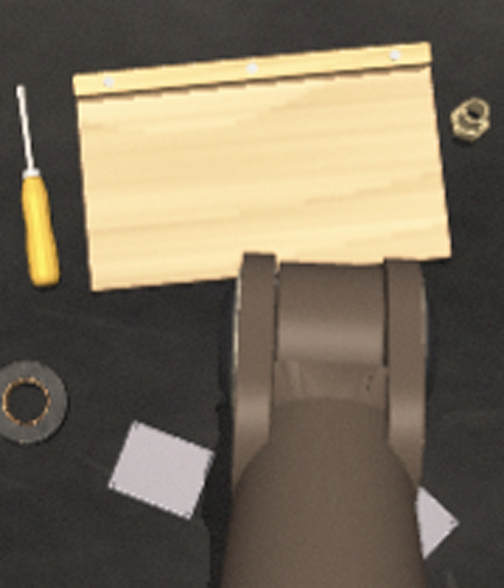

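The arm hides the plate in this top view, so I'll go on by force, in 1–2 mm steps. By geometry, contact is about 3 mm ahead.

Request:
{"fn": "step_arm", "kwargs": {
  "motion": [
    [-0.1,0,0,0,0],
    [-0.2,0,0,0,0],
    [-0.2,0,0,0,0]
  ]
}}

```text
clock: 4.8
position: [0.4652, -0.0187, 0.0013]
tcp_rot: [0.0, -0.046, 0.999, -0.0]
contact_force: [-0.0, -0.1, -0.3]
gripper_width: 0.504
grip_force: 0.1
```

Request:
{"fn": "step_arm", "kwargs": {
  "motion": [
    [-0.1,0,0,0,0],
    [-0.1,0,0,0,0]
  ]
}}

```text
clock: 5.0
position: [0.4662, -0.0186, 0.0013]
tcp_rot: [0.0, -0.046, 0.999, -0.0]
contact_force: [-1.0, -0.2, 0.4]
gripper_width: 0.497
grip_force: 0.1
```

Request:
{"fn": "step_arm", "kwargs": {
  "motion": [
    [-0.1,0,0,0,0],
    [-0.1,0,0,0,0]
  ]
}}

```text
clock: 5.2
position: [0.4673, -0.0185, 0.0013]
tcp_rot: [0.0, -0.046, 0.999, 0.0]
contact_force: [0.7, -0.1, 0.2]
gripper_width: 0.501
grip_force: 0.0
```

```bash
python3 - <<'E'
from h import *
d=snap("side","side2.png");o=get_obs();print(o["position"],o["contact_force"])
x=d["img"][190:350,180:370,::-1];cv2.imwrite("pics/s2c.png",cv2.resize(x,None,fx=3.5,fy=3.5,interpolation=cv2.INTER_CUBIC))
E
```

```text
[ 0.46723002 -0.01852695  0.00129272] [ 0.55814227 -0.29637626  0.00289527]
```

View pics/s2c.png

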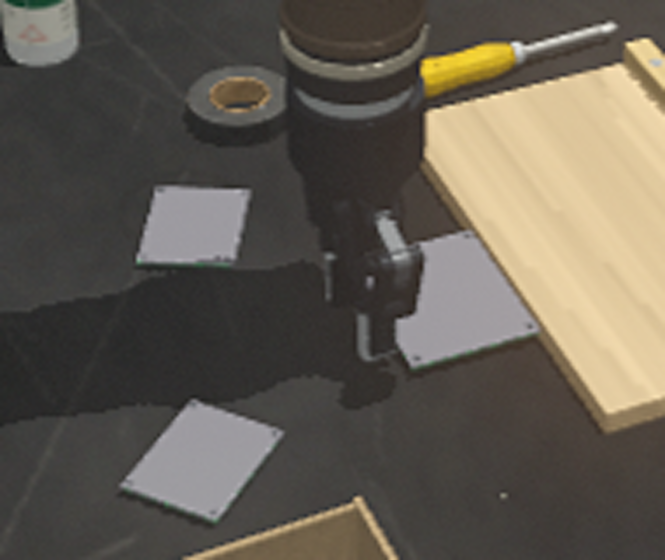

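The plate has moved with the fingers, lies parallel to the edge and is nearly touching it: its far corner is at crop (535,328), right beside the plywood face. I'll keep going until force rises.

Request:
{"fn": "step_arm", "kwargs": {
  "motion": [
    [-0.1,0,0,0,0],
    [-0.1,0,0,0,0]
  ]
}}

```text
clock: 5.45
position: [0.4681, -0.0185, 0.0013]
tcp_rot: [-0.0, -0.046, 0.999, -0.0]
contact_force: [-0.4, -0.1, 0.5]
gripper_width: 0.498
grip_force: 0.3
```

Request:
{"fn": "step_arm", "kwargs": {
  "motion": [
    [-0.1,0,0,0,0],
    [-0.1,0,0,0,0]
  ]
}}

```text
clock: 5.65
position: [0.4682, -0.0184, 0.0011]
tcp_rot: [-0.001, -0.046, 0.999, -0.0]
contact_force: [-4.9, -1.3, 2.7]
gripper_width: 0.502
grip_force: 2.3
```

Request:
{"fn": "step_arm", "kwargs": {
  "motion": [
    [-0.1,0,0,0,0],
    [-0.1,0,0,0,0]
  ]
}}

```text
clock: 5.85
position: [0.4683, -0.0184, 0.0009]
tcp_rot: [-0.002, -0.046, 0.999, -0.0]
contact_force: [-8.0, -1.8, 5.6]
gripper_width: 0.499
grip_force: 3.9
```

Request:
{"fn": "step_arm", "kwargs": {
  "motion": [
    [-0.1,0,0,0,0],
    [-0.1,0,0,0,0]
  ]
}}

```text
clock: 6.05
position: [0.4683, -0.0184, 0.0008]
tcp_rot: [-0.002, -0.046, 0.999, -0.0]
contact_force: [-10.0, -1.6, 7.9]
gripper_width: 0.499
grip_force: 5.3
```

The plate is hard against the face at 10 N. Now up and on along the arc, in parts.

Request:
{"fn": "step_arm", "kwargs": {
  "motion": [
    [-0.02,0,-0.25,0,0],
    [-0.05,0,-0.5,0,0],
    [-0.1,0,-0.75,0,0],
    [-0.15,0,-1.0,0,0],
    [-0.15,0,-1.0,0,0]
  ]
}}

```text
clock: 6.55
position: [0.4687, -0.0183, 0.0099]
tcp_rot: [-0.004, -0.046, 0.999, -0.0]
contact_force: [-10.1, -1.6, 0.5]
gripper_width: 0.499
grip_force: 5.1
```

Request:
{"fn": "step_arm", "kwargs": {
  "motion": [
    [-0.08,0,-0.25,0,0],
    [-0.15,0,-0.5,0,0],
    [-0.23,0,-0.75,0,0],
    [-0.32,0,-1.0,0,0],
    [-0.32,0,-1.0,0,0]
  ]
}}

```text
clock: 7.05
position: [0.4703, -0.0181, 0.0195]
tcp_rot: [-0.005, -0.046, 0.999, -0.0]
contact_force: [-14.7, -2.3, 2.7]
gripper_width: 0.495
grip_force: 7.4
```

```bash
python3 - <<'E'
from h import *
d=snap("side","side3.png");o=get_obs();print(o["position"],o["contact_force"])
x=d["img"][210:330,250:370,::-1];cv2.imwrite("pics/s3c.png",cv2.resize(x,None,fx=4.5,fy=4.5,interpolation=cv2.INTER_CUBIC))
E
```

```text
[ 0.47029054 -0.01814026  0.01937795] [-14.39915595  -2.89276417   2.3823809 ]
```

View pics/s3c.png

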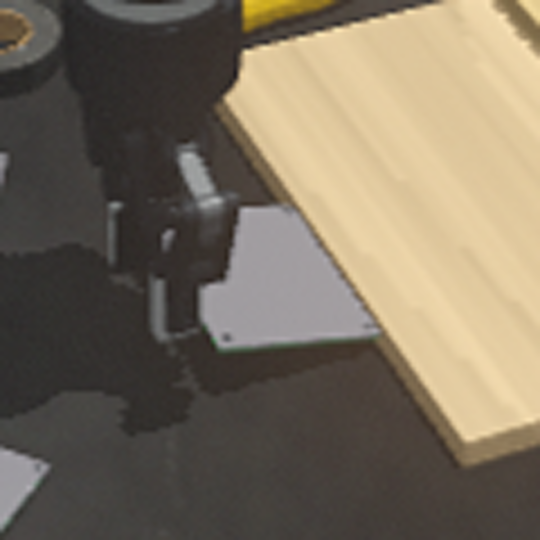

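It works: the near side has lifted off the bench (corner at crop (220,348), its shadow offset below) while the far side stays in the corner. I'll continue along the arc.

Request:
{"fn": "step_arm", "kwargs": {
  "motion": [
    [-0.05,0,-0.25,0,0],
    [-0.12,0,-0.5,0,0],
    [-0.2,0,-0.75,0,0],
    [-0.3,0,-1.0,0,0],
    [-0.3,0,-1.0,0,0]
  ]
}}

```text
clock: 7.6
position: [0.4732, -0.0178, 0.0297]
tcp_rot: [-0.005, -0.046, 0.999, -0.0]
contact_force: [-16.8, -1.6, 5.4]
gripper_width: 0.501
grip_force: 8.1
```

Request:
{"fn": "step_arm", "kwargs": {
  "motion": [
    [-0.13,0,-0.25,0,0],
    [-0.27,0,-0.5,0,0],
    [-0.42,0,-0.75,0,0],
    [-0.57,0,-1.0,0,0],
    [-0.57,0,-1.0,0,0]
  ]
}}

```text
clock: 8.1
position: [0.481, -0.0171, 0.0406]
tcp_rot: [-0.003, -0.046, 0.999, -0.0]
contact_force: [-14.6, -1.0, 10.7]
gripper_width: 0.498
grip_force: 9.0
```

Request:
{"fn": "step_arm", "kwargs": {
  "motion": [
    [-0.22,0,-0.25,0,0],
    [-0.44,0,-0.5,0,0],
    [-0.66,0,-0.75,0,0],
    [-0.9,0,-1.0,0,0],
    [-0.9,0,-1.0,0,0]
  ]
}}

```text
clock: 8.6
position: [0.4899, -0.0163, 0.0515]
tcp_rot: [-0.003, -0.046, 0.999, -0.0]
contact_force: [-15.6, -1.5, 15.2]
gripper_width: 0.501
grip_force: 10.8
```

Request:
{"fn": "step_arm", "kwargs": {
  "motion": [
    [-0.3,0,-0.22,0,0],
    [-0.6,0,-0.43,0,0],
    [-0.9,0,-0.62,0,0],
    [-1.2,0,-0.8,0,0],
    [-1.2,0,-0.8,0,0]
  ]
}}

```text
clock: 9.1
position: [0.5019, -0.0152, 0.0615]
tcp_rot: [-0.002, -0.046, 0.999, -0.0]
contact_force: [-23.5, -1.9, 30.3]
gripper_width: 0.503
grip_force: 18.9
```

```bash
python3 - <<'E'
from h import *
d=snap("side","side4.png");o=get_obs();print(o["position"],o["contact_force"])
x=d["img"][190:330,250:390,::-1];cv2.imwrite("pics/s4c.png",cv2.resize(x,None,fx=4,fy=4,interpolation=cv2.INTER_CUBIC))
E
```

```text
[ 0.50185063 -0.015204    0.06151856] [-21.77068111  -0.45863033  30.88789964]
```

View pics/s4c.png

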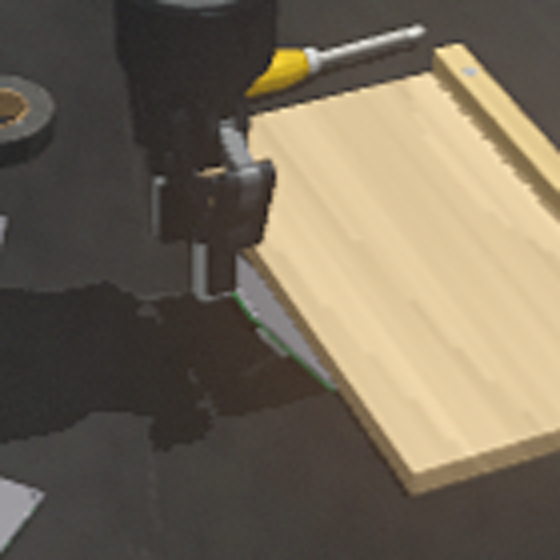

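The plate stands at roughly 55°, its back facing the hook and its raised edge at crop (240,265) on the fingers. The load is too high and runs along the plate, so the next stretch goes slightly outward.

Request:
{"fn": "step_arm", "kwargs": {
  "motion": [
    [-0.1,0,-0.2,0,0],
    [-0.3,0,-0.4,0,0],
    [-0.55,0,-0.6,0,0],
    [-0.55,0,-0.6,0,0]
  ]
}}

```text
clock: 9.55
position: [0.5111, -0.0144, 0.0675]
tcp_rot: [0.001, -0.046, 0.999, 0.0]
contact_force: [-10.5, -0.8, 17.3]
gripper_width: 0.497
grip_force: 9.4
```

Request:
{"fn": "step_arm", "kwargs": {
  "motion": [
    [-0.22,0,-0.13,0,0],
    [-0.45,0,-0.24,0,0],
    [-0.67,0,-0.34,0,0],
    [-0.9,0,-0.42,0,0],
    [-0.9,0,-0.42,0,0]
  ]
}}

```text
clock: 10.05
position: [0.5211, -0.0134, 0.0719]
tcp_rot: [0.002, -0.046, 0.999, 0.0]
contact_force: [-6.4, 0.5, 14.9]
gripper_width: 0.498
grip_force: 7.4
```

Request:
{"fn": "step_arm", "kwargs": {
  "motion": [
    [-0.25,0,-0.12,0,0],
    [-0.5,0,-0.22,0,0],
    [-0.75,0,-0.3,0,0],
    [-1.0,0,-0.36,0,0],
    [-1.0,0,-0.36,0,0]
  ]
}}

```text
clock: 10.55
position: [0.5316, -0.0125, 0.075]
tcp_rot: [0.002, -0.046, 0.999, 0.0]
contact_force: [-2.0, 0.7, 9.2]
gripper_width: 0.5
grip_force: 4.4
```

```bash
python3 - <<'E'
from h import *
d=snap("side","side5.png");o=get_obs();print(o["position"],o["contact_force"])
x=d["img"][190:330,250:390,::-1];cv2.imwrite("pics/s5c.png",cv2.resize(x,None,fx=4,fy=4,interpolation=cv2.INTER_CUBIC))
E
```

```text
[ 0.53145732 -0.01249787  0.07496986] [-2.02656707  0.62363882 10.71201851]
```

View pics/s5c.png

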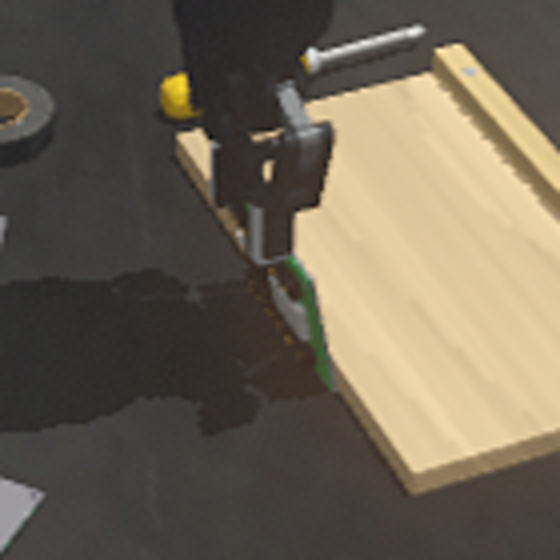

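The plate is nearly upright, green parts side towards the robot (crop (315,320)), with the fingertips still at its top edge. I'll carry on over the vertical.

Request:
{"fn": "step_arm", "kwargs": {
  "motion": [
    [-0.25,0,-0.07,0,0],
    [-0.5,0,-0.12,0,0],
    [-0.75,0,-0.15,0,0],
    [-1.0,0,-0.17,0,0],
    [-1.0,0,-0.17,0,0]
  ]
}}

```text
clock: 11.1
position: [0.5403, -0.0117, 0.0748]
tcp_rot: [0.0, -0.046, 0.999, 0.0]
contact_force: [0.3, -0.2, 0.7]
gripper_width: 0.499
grip_force: 0.2
```

Request:
{"fn": "step_arm", "kwargs": {
  "motion": [
    [-0.25,0,0,0,0],
    [-0.5,0,0,0,0],
    [-0.75,0,0,0,0],
    [-1.0,0,0,0,0],
    [-1.0,0,0,0,0]
  ]
}}

```text
clock: 11.6
position: [0.55, -0.0109, 0.0747]
tcp_rot: [0.0, -0.046, 0.999, -0.0]
contact_force: [-0.9, -0.9, -0.7]
gripper_width: 0.501
grip_force: 0.0
```

```bash
cat > g.py <<'E'
from h import *
import sys
def green(im):
    h=cv2.cvtColor(im,cv2.COLOR_RGB2HSV);m=((h[...,0]>45)&(h[...,0]<90)&(h[...,1]>80)&(h[...,2]>30)).astype(np.uint8)
    a=np.zeros_like(m);a[190:330,240:430]=1;return m*a
def rep(d,t):
    ys,xs=np.nonzero(green(d["img"]));print(t,len(xs),xs.min() if len(xs) else 0,xs.max() if len(xs) else 0,ys.min() if len(ys) else 0,ys.max() if len(ys) else 0)
if __name__=="__main__":
    for f in sys.argv[2:]: rep(load(f+".png"),f)
    rep(snap("side",sys.argv[1]+".png"),sys.argv[1]);rep(snap("top",sys.argv[1]+"t.png"),"top")
    d=load(sys.argv[1]+".png");m=green(d["img"])[190:330:5,240:400:4]
    print("\n".join("".join(".#"[v] for v in r) for r in m))
    print(get_obs()["contact_force"].round(1))
E
python3 g.py side6 side4 side5
```

```text
side4 14 308 331 263 286
side5 67 311 332 241 286
side6 147 314 336 238 287
top 0 0 0 0 0
........................................
........................................
........................................
........................................
........................................
........................................
........................................
........................................
........................................
........................................
........................................
........................................
........................................
.......................#................
........................#...............
........................................
.......................#................
.......................#................
.......................#................
........................................
........................................
........................................
........................................
........................................
........................................
........................................
........................................
........................................
[-0.4  0.4  0.8]
```

The plate is still upright with the fingers behind it. Push on over, lowering the tips slightly.

Request:
{"fn": "step_arm", "kwargs": {
  "motion": [
    [-0.3,0,0.1,0,0],
    [-0.6,0,0.2,0,0],
    [-0.9,0,0.4,0,0],
    [-1.2,0,0.6,0,0],
    [-1.5,0,0.8,0,0],
    [-1.5,0,0.8,0,0]
  ]
}}

```text
clock: 12.3
position: [0.5648, -0.0095, 0.0663]
tcp_rot: [-0.0, -0.046, 0.999, 0.0]
contact_force: [-0.3, -0.4, 0.4]
gripper_width: 0.508
grip_force: 0.0
```

```bash
python3 g.py side7
```

```text
side7 579 303 355 249 283
top 0 0 0 0 0
........................................
........................................
........................................
........................................
........................................
........................................
........................................
........................................
........................................
........................................
........................................
........................................
.....................#..................
................##.#.....#..............
.................#.....##.#.............
..................#..#.....#............
..................##........#...........
...................##.#.#####...........
....................####................
........................................
........................................
........................................
........................................
........................................
........................................
........................................
........................................
........................................
[ 0.2  0.9 -0.5]
```

It has gone over. I'll back off so the top camera can see it.

Request:
{"fn": "step_arm", "kwargs": {
  "motion": [
    [1.5,0,-2,0,0],
    [5,0,-2,0,0],
    [10,0,-2,0,0],
    [15,0,-2,0,0],
    [15,0,-2,0,0]
  ]
}}

```text
clock: 12.9
position: [0.4081, -0.0234, 0.0858]
tcp_rot: [-0.003, -0.046, 0.999, 0.0]
contact_force: [0.7, -0.2, 0.3]
gripper_width: 0.499
grip_force: 0.0
```

```bash
cat > p2.py <<'E'
from h import *
from g import green
import sys
d=snap("top",sys.argv[1]+".png");m=cv2.morphologyEx(green(d["img"]),cv2.MORPH_CLOSE,np.ones((13,13)))
c=max(cv2.findContours(m,0,2)[0],key=cv2.contourArea);r=cv2.boxPoints(cv2.minAreaRect(c))
w=np.array([onz(d,*p,0.02)[:2] for p in r])-[0.556,0];y=.0915;R=np.array([[np.cos(y),np.sin(y)],[-np.sin(y),np.cos(y)]])
w=w@R.T;print(r.round().tolist(),"from near edge (hook axes)",w.round(4).tolist(),"sides",np.linalg.norm(w-np.roll(w,-1,0),axis=1).round(4))
cv2.imwrite("pics/%sc.png"%sys.argv[1],cv2.resize(d["img"][140:300,230:410,::-1],None,fx=3.5,fy=3.5,interpolation=cv2.INTER_CUBIC))
o=get_obs();print(o["clock"],o["position"].round(4))
E
python3 p2.py top8
```

```text
[[310.0, 217.0], [354.0, 213.0], [357.0, 247.0], [314.0, 251.0]] from near edge (hook axes) [[0.0504, 0.0402], [0.0502, -0.0612], [-0.0297, -0.0603], [-0.0294, 0.0403]] sides [0.1014 0.0799 0.1006 0.0798]
12.95 [ 0.4121 -0.0234  0.0867]
```

The plate lies parts side up on the hook (80 x 100 mm outline, aligned) and overhangs the near edge by 30 mm. I'll lower the tips to about 17.5 mm and push it on 45 mm.

Request:
{"fn": "step_arm", "kwargs": {
  "motion": [
    [0,0,3,0,0],
    [0,0,6,0,0],
    [0,0,7.1,0,0],
    [0,0,7.1,0,0],
    [0,0,7.1,0,0]
  ]
}}

```text
clock: 13.45
position: [0.4161, -0.0233, 0.0165]
tcp_rot: [0.0, -0.046, 0.999, -0.0]
contact_force: [0.6, 0.1, 0.1]
gripper_width: 0.499
grip_force: 0.0
```

Request:
{"fn": "step_arm", "kwargs": {
  "motion": [
    [-3,0,0.08,0,0],
    [-6,0,0.08,0,0],
    [-9,0,0.08,0,0],
    [-10,0,0.08,0,0],
    [-10.7,0,0.08,0,0],
    [-11.4,0,0.08,0,0],
    [-12.1,0,0.08,0,0],
    [-12.8,0,0.08,0,0],
    [-13.5,0,0.08,0,0],
    [-14.1,0,0.08,0,0],
    [-14.6,0,0.08,0,0],
    [-14.6,0,0.08,0,0]
  ]
}}

```text
clock: 14.65
position: [0.5614, -0.0099, 0.016]
tcp_rot: [0.001, -0.046, 0.999, -0.0]
contact_force: [-1.9, -0.2, 7.2]
gripper_width: 0.5
grip_force: 3.0
```

Request:
{"fn": "step_arm", "kwargs": {
  "motion": [
    [2,0,0,0,0],
    [5,0,-3,0,0],
    [10,0,-6,0,0],
    [15,0,-6,0,0],
    [16,0,-6,0,0],
    [16,0,-6,0,0]
  ]
}}

```text
clock: 15.25
position: [0.3993, -0.0247, 0.0755]
tcp_rot: [0.0, -0.046, 0.999, -0.0]
contact_force: [0.8, 0.7, 0.5]
gripper_width: 0.502
grip_force: 0.0
```

```bash
python3 p2.py top9
```

```text
[[310.0, 200.0], [351.0, 196.0], [354.0, 229.0], [313.0, 233.0]] from near edge (hook axes) [[0.0915, 0.0387], [0.0913, -0.0595], [0.0131, -0.0587], [0.0133, 0.0388]] sides [0.0982 0.0782 0.0974 0.0782]
15.3 [ 0.4012 -0.0247  0.0756]
```

View pics/top9c.png

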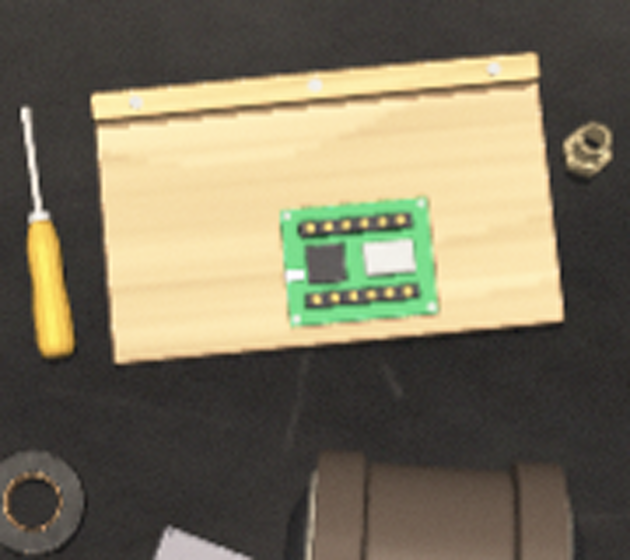

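The board lies green side up with all of it on the plywood, about 13 mm in from the near edge. The union, tape and screwdriver are where they were, and the arm is clear.

```bash
python3 -c "
from workcell import *
print(hand_in())"
```

```text
the job is handed in; nothing more can be done
None
```

I handed the job in at about 15 s of the 53 s: the circuit board was flipped over the bench hook's near edge and lies parts side up, wholly on the plywood about 13 mm in from that edge, with the union, tape and screwdriver left in place; the judge's verdict was not shown.

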